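Swap over the battery packs on the garage charging bench

TASK

The green-topped battery pack is charged but locked down in its push-push charger: press it right down and let go so that it pops up, then lift it out and stand it upright in the blue tray, setting it down rather than dropping it. The orange-topped pack is only sitting in its charger: press it right down so that it stays locked down when you let go. Check that each latch ended the right way, with the empty charger left popped up, and leave everything else on the bench where it is.

Things in the scene. Friction and masses are not known exactly. Their poses are not given: they have to be found in the camera images.
- pack_green_center (a point): The centre (half-way up) of the green battery pack: a loose upright block 50 mm (its x) x 90 mm (its y) x 95 mm high, about 0.4 kg, with a green top part and a grey lower part; its flat top lies 47.5 mm above this point. It starts standing in its charger with its axes along the charger's, locked down, its top 17 mm above the rim, too low for a good grip.
- pack_orange_center (a point): The centre (half-way up) of the orange battery pack: a loose upright block 50 mm (its x) x 90 mm (its y) x 95 mm high, about 0.4 kg, with an orange top part and a grey lower part; its flat top lies 47.5 mm above this point. It starts standing in its charger with its axes along the charger's, popped up, its top 47 mm above the rim, not locked.
- charger_green: Black charger fixed to the bench, holding the green pack at the start (both look alike, any place). 95 (x) x 104 (y) x 104 mm high, yellow stripe on its front (-x) edge. Origin on the bench under the middle of the well, z up. The well, open on top and centred on the origin, is 54 x 94 mm: 2 mm play round the pack. Behind it, x = 27 to 63 mm, a grey-topped housing of the same height.
- charger_orange: Black charger fixed to the bench, holding the orange pack at the start (both look alike, any place). 95 (x) x 104 (y) x 104 mm high, yellow stripe on its front (-x) edge. Origin on the bench under the middle of the well, z up. The well, open on top and centred on the origin, is 54 x 94 mm: 2 mm play round the pack. Behind it, x = 27 to 63 mm, a grey-topped housing of the same height.
- lift_green (a joint): Sprung lift under the green pack, m pressed down: 0 up, 0.03 locked, 0.046 bottom; starts locked. Push-push: push straight down on the middle of the pack's top to 0.041 or more, let go; if it was locked it rises to 0, if up it stays at 0.03. Less changes nothing. Takes 8 to 17 N, more for a moment if hit fast. Pack top above the charger's rim: 47 mm up, 17 locked, 1 at the bottom.
- lift_orange (a joint): Sprung lift under the orange pack, m pressed down: 0 up, 0.03 locked, 0.046 bottom; starts up. Push-push: push straight down on the middle of the pack's top to 0.041 or more, let go; if it was locked it rises to 0, if up it stays at 0.03. Less changes nothing. Takes 8 to 17 N, more for a moment if hit fast. Pack top above the charger's rim: 47 mm up, 17 locked, 1 at the bottom.
- tray: A blue open tray fixed to the bench, 160 x 160 mm outside, walls 5 mm thick and 30 mm high, inner floor 5 mm above the bench. The origin lies on the bench under its centre; z up.
- lube_bottle: Bystander: white chain-oil bottle, 34 mm across and 105 mm tall, standing among the chargers and tray; origin under its base.
- screwdriver: Bystander: blue-handled screwdriver, 180 mm long, lying among the chargers and tray; origin under its middle, x along the shaft.
- spray_can: Bystander: spray can, 66 mm across and 190 mm tall, on the far part of the bench; origin under its base.
- mug: Bystander: white mug, 80 mm across and 90 mm tall, on the far part of the bench; origin under its base.
- hammer: Bystander: hammer with an orange handle, 260 mm long, lying on the far part of the bench; origin under its middle.
- bolt_jar: Bystander: glass jar with a steel cap, 70 mm across and 80 mm tall, on the far part of the bench; origin under its base.
- parts_carton: Bystander: cardboard carton 120 x 90 x 60 mm, on the far part of the bench; origin under its base.

How it is judged (in metres and radians):
On the way:
1. the green pack's charger has popped up with the green pack still sitting in it (value of joint lift_green below 0.004 m and horizontal distance between pack_green_center and charger_green below 0.008 m and z of pack_green_center in the frame of charger_green between 0.096 and 0.11 m), for 0.2 s.
At the end, for the whole second after the job is handed in: Green pack upright (within 0.1 rad) on the tray floor, centre within 70 mm of the tray's along both tray axes; its charger popped up (lift under 4 mm down); orange pack in its charger with the lift locked (25 to 34 mm down), at rest (x of pack_green_center in the frame of tray between -0.07 and 0.07 m and y of pack_green_center in the frame of tray between -0.07 and 0.07 m and z of pack_green_center in the frame of tray between 0.048 and 0.057 m and angle between pack_green_center's own z axis and vertical below 0.1 rad and value of joint lift_green below 0.004 m and value of joint lift_orange between 0.025 and 0.034 m and horizontal distance between pack_orange_center and charger_orange below 0.008 m and z of pack_orange_center in the frame of charger_orange between 0.066 and 0.082 m and velocity of joint lift_orange below 0.02 m/s); the robot touches nothing.
It fails at once if the green pack is dropped (falls faster than 0.7 m/s with no finger on it, about 25 mm of free fall) (linear speed of pack_green above 0.7 m/s and contact force between the fingers and pack_green below 0.05 N).
It fails at once if a bystander is moved by more than 30 mm or knocked over (distance of any of lube_bottle, screwdriver, spray_can, mug, hammer, bolt_jar, parts_carton from where it was at the start of the episode above 0.03 m or angle between any of lube_bottle, spray_can, mug, bolt_jar's own z axis and vertical above 0.4 rad).
It also fails if it takes over 61 s, if anything falls off the work surface, if the arm or the gripper's body presses on something with over 40 N, if the wrist force passes 120 N, or if a joint passes its speed limit or range.

ROBOT

A 6-joint arm with a two-finger parallel gripper is mounted at the origin on the work surface. World frame = base frame: x ahead of the robot, y to its left, z up, the work surface at z = 0. Lengths are in m, angles in degrees, forces in N, time in s.
With the tool pointing down it reaches from about 0.375 to 0.9 m from the base axis. Payload 3.1 kg.
Tool frame: the origin (TCP) lies at the very end of the fingers, on their centre line; the grasp point (between the pads) lies 19 mm behind it; z points along the fingers, y is the line along which they close (so a half turn about z gives the same grasp; the last joint's range is limited). The gripper opens to 87 mm and grips with 3 to 60 N. Pads are 19 mm wide; open, the fingers measure 117 mm over their backs; the gripper's body (75 mm by 190 mm) begins 51 mm behind the grasp point.
Start: joints at [-79.04, 30.224, 82.088, -0, 67.689, -10.227], TCP at [0.226, -0.583, 0.223] pointing down, gripper open.
Joint ranges: [-176.69, 176.69], [-43.24, 126.21], [12.49, 139.97], [-82, 262], [0, 151.66], [-163.58, 163.58]. Speed limits (degrees/s): [159.86, 159.86, 180, 180, 180, 180].

INTERFACE

Orientations are given as a 3x3 rotation matrix whose columns are the frame's x, y, z axes.
In Python, from rig import bot, imaging gives the robot as it stands.
- The arm moves only by the tool drive_tool, never from a script. Its argument "deltas" is text: rows parted by semicolons, each of 5 numbers parted by spaces: the finger opening in mm, from 0 to 87, then the shift along the world's x, y, z in mm, then the turn about the world's z in rad. In form: jaw dx dy dz twist; .... A call has 1 to 12 rows; each row is the pose to reach, as a shift and turn from the pose commanded when the call began; what a row does not reach only later rows make up. A row lasts 1/10 s, in which the tool goes at most 50 mm and 8.59 degrees, less where a joint would pass 70% of its speed; a pose out of reach is approached as far as the arm can. A call with a gripper value outside its range is refused whole. The fingers move at their own pace and stop on an object; the grip force is fixed at half the most. Time passes only in rows, so rows that repeat a pose let the fingers close. It gives the time, the measured TCP pose, the force, the opening and the grip force at its end, in the units of the state.
- bot.read_state(): the state, without advancing time (a new reading comes with each control period).
- imaging.capture(name): name is "scene" or "top" or "wrist"; returns the picture (480x640x3 uint8, red, green, blue); there is no depth.
- imaging.camera_model(name): a dict with "fx", "fy", "cx", "cy" (pixels), "T" (4x4, takes a point from camera to world coordinates). Camera axes: x right, y down, z forward; pixel columns grow to the right and rows downward; lengths in m; the calibration is good to about 2 mm. A picture is of the moment at which its call begins: read the wrist's pose just before it. camera_model takes no time and is no camera call; for the wrist camera it gives the pose at the moment of the call.
- bot.hand_in(): hands the job in; it is judged then, once.
The state is a dict: "time_s": time; "joint_positions": joint angles; "qvel": joint speeds; "tau": joint torques, N m; "position": TCP position; "tcp_rot": TCP orientation; "force": force on the tool from outside, world axes, zero at the start; "moment": the same for the moment, N m; "opening": opening from 0.0 (shut) to 1.0 (fully open); "grasp_force": force on a finger pad.
Only numpy, scipy, OpenCV 4.12 (cv2) and the standard library are available. Lean on these libraries where they do the work, as an engineer would, in place of code of your own. Each camera call takes 0.05 s, during which the arm holds its last target. There are 200 camera calls.

## Working session

There is one attempt and no reset: what is moved stays moved. The work goes in short steps, Python scripts to look and compute and a tool call to move; the robot and the scene stay as the last step left them, time stands still between calls to the robot, and variables do not carry over. Pictures are saved under pics/ and viewed, at most 10 in all, crops included, and the job is handed in when it is done.

Besides the shell and the picture viewer there is one more tool, called after "Emit:" in YAML: its name, and indented under it one key for each argument. drive_tool: Moves the arm, as the interface text tells. Its arguments: {"type":"object","properties":{"deltas":{"type":"string"}},"required":["deltas"]}

```bash
mkdir -p pics; python3 - <<'E'
from rig import bot, imaging
import cv2,numpy as np
for n in("scene","top"):
    im=imaging.capture(n); cv2.imwrite(f"pics/{n}0.png",im[...,::-1])
    m=imaging.camera_model(n); print(n,m["fx"],m["fy"],m["cx"],m["cy"]); print(np.round(m["T"],4).tolist())
s=bot.read_state(); print(s["time_s"],s["position"],s["tcp_rot"],s["force"])
E
```

```text
scene 499.83737876754867 499.83737876754867 314.49934782485786 232.53313721242876
[[-0.9004, 0.2918, -0.3227, 0.9593], [0.4348, 0.6299, -0.6436, 0.6416], [0.0154, -0.7198, -0.6941, 0.7872], [0.0, 0.0, 0.0, 1.0]]
top 439.95781431851117 439.95781431851117 315.9412022956009 236.3115346727464
[[0.0112, -0.9833, 0.1816, 0.4685], [-0.9998, -0.0135, -0.0115, -0.0053], [0.0138, -0.1814, -0.9833, 0.86], [0.0, 0.0, 0.0, 1.0]]
0.1 [ 0.2257835  -0.58209066  0.22166137] [[ 9.32398841e-01  3.61430850e-01 -3.77757277e-04]
 [ 3.61430887e-01 -9.32396932e-01  1.91724770e-03]
 [ 3.40732740e-04 -1.92417268e-03 -9.99998091e-01]] [-0.00784308 -0.29668251 -0.00069368]
```

View pics/top0.png

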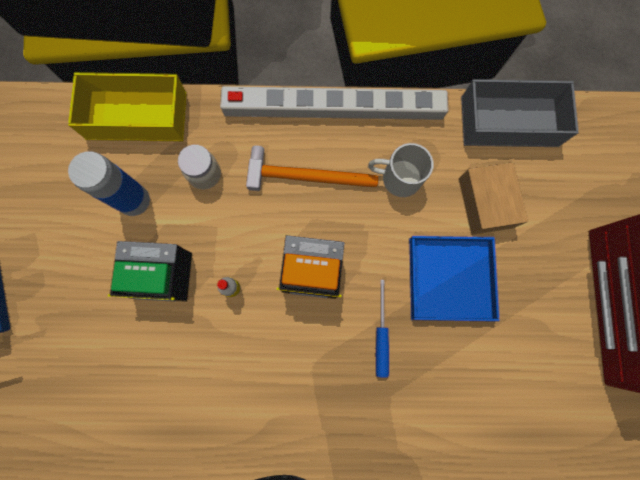

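View pics/scene0.png

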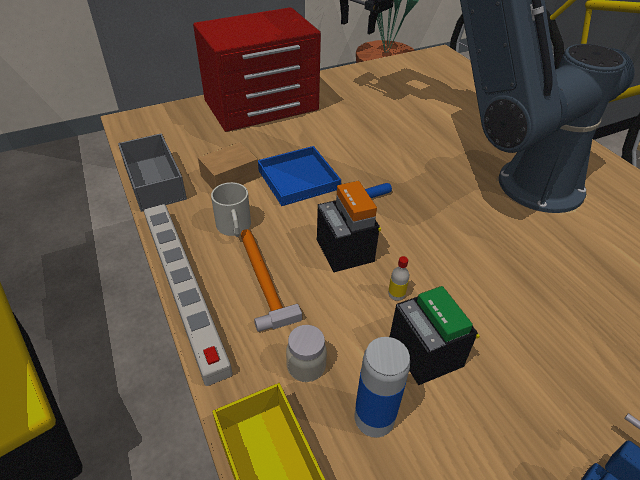

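The views show the green pack at top-image (140,278), the orange pack at (310,270), the tray at (453,280), the oil bottle at (228,287), and the spray can at (110,185), beyond green.

```bash
cat > h.py <<'E'
from rig import bot, imaging
import cv2,numpy as np
def cast(m,uv,z):
    uv=np.atleast_2d(np.asarray(uv,float)); T=np.asarray(m["T"])
    d=np.c_[(uv[:,0]-m["cx"])/m["fx"],(uv[:,1]-m["cy"])/m["fy"],np.ones(len(uv))]@T[:3,:3].T
    return (T[:3,3]+d*((z-T[2,3])/d[:,2])[:,None])[:,:2]
def blob(im,lo,hi,roi=None):
    h=cv2.cvtColor(im,cv2.COLOR_RGB2HSV); k=cv2.inRange(h,np.array(lo),np.array(hi))
    if roi is not None:
        z=np.zeros_like(k); a,b,c,d=roi; z[b:d,a:c]=k[b:d,a:c]; k=z
    k=cv2.morphologyEx(k,cv2.MORPH_CLOSE,np.ones((3,3)))
    return max(cv2.findContours(k,cv2.RETR_EXTERNAL,cv2.CHAIN_APPROX_NONE)[0],key=cv2.contourArea)[:,0]
def rect(m,c,z):
    p=cast(m,c,z)*1000; r=cv2.minAreaRect(p.astype(np.float32)); return np.round(r[0],1),np.round(r[1],1),round(r[2],1)
E
python3 - <<'E'
from h import *
B={"top":{"g":(105,255,180,305),"o":(275,245,350,305),"t":(400,225,505,335)},"scene":{"g":(400,280,480,345),"o":(330,175,385,225),"t":(250,140,345,205)}}
for n in B:
    im=cv2.imread(f"pics/{n}0.png")[...,::-1].copy(); m=imaging.camera_model(n)
    hs=cv2.cvtColor(im,cv2.COLOR_RGB2HSV)
    for k,lo,hi,z in(("g",(50,120,40),(75,255,255),.121),("o",(8,150,60),(18,255,255),.151),("t",(105,150,40),(125,255,255),.03)):
        c=blob(im,lo,hi,B[n][k]); print(n,k,rect(m,c,z),cv2.boundingRect(c))
        a=np.zeros(im.shape[:2],np.uint8); cv2.drawContours(a,[c.reshape(-1,1,2)],-1,1,-1)
        v=hs[...,2][(a>0)&(hs[...,1]>120)]; print("  V hist",np.histogram(v,10,(0,255))[0])
m=imaging.camera_model("top")
print("bottle top",cast(m,(224,285),.105)," spray top",cast(m,(92,170),.19),"jar",cast(m,(197,160),.08),"mug",cast(m,(410,163),.09))
im=cv2.imread("pics/top0.png"); a=cv2.resize(im[230:310,100:200],None,fx=4,fy=4,interpolation=2);b=cv2.resize(im[230:310,265:365],None,fx=4,fy=4,interpolation=2)
cv2.imwrite("pics/crop0.png",np.hstack([a,b]))
E
```

```text
top g (array([532. , 277.9]), array([94.6, 51.4]), 87.6) (111, 261, 60, 33)
  V hist [   0   67  105   67  136 1220    0    0    0    0]
top o (array([541.8,  -5.3]), array([91. , 50.9]), 84.0) (281, 254, 59, 36)
  V hist [   0    0    7   55   30   59   81 1420    0    0]
top t (array([ 546.1, -276.2]), array([162.2, 158. ]), 89.9) (410, 236, 89, 85)
  V hist [   0    0  271  330  433  401 3618 2049    0    0]
scene g (array([537.9, 284.8]), array([99., 59.]), 87.5) (417, 286, 55, 56)
  V hist [   0    7  404   71 1105    0    0    0    0    0]
scene o (array([548.8,   1.5]), array([111.9,  59.6]), 83.6) (337, 181, 40, 40)
  V hist [  0   0   0 182 155  31 630  14   0   0]
scene t (array([ 551.9, -267.9]), array([190. , 170.3]), 89.7) (258, 146, 83, 59)
  V hist [   0    0  181 1008  121 1060  769    0    0    0]
bottle top [[0.52129395 0.14165955]]  spray top [[0.69392526 0.34213699]] jar [[0.75341155 0.20781032]] mug [[ 0.75033777 -0.1860608 ]]
```

View pics/crop0.png

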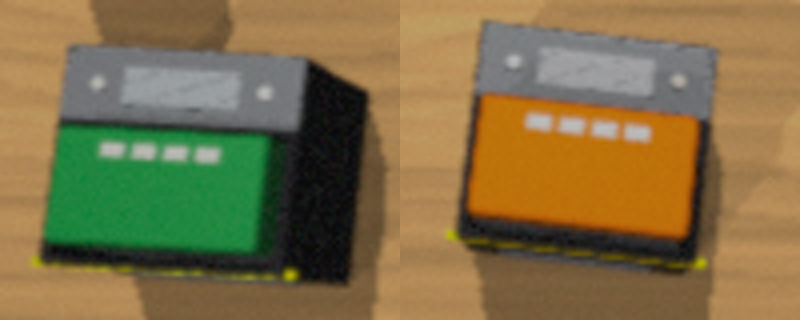

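The crop shows both chargers with the grey housing at the far (+x) side and the yellow stripe near. The side faces are darker, so I'll redo it with bright-only masks.

```bash
python3 - <<'E'
from h import *
B={"top":{"g":(105,255,180,305,120),"o":(275,245,350,305,170)},"scene":{"g":(400,280,480,345,98),"o":(330,175,385,225,145)}}
for n in B:
    im=cv2.imread(f"pics/{n}0.png")[...,::-1].copy(); m=imaging.camera_model(n)
    for k,h0,h1,z in(("g",50,75,.121),("o",8,20,.151)):
        *r,v=B[n][k]; c=blob(im,(h0,120,v),(h1,255,255),r); print(n,k,rect(m,c,z))
s=bot.read_state(); print(s["time_s"])
E
```

```text
top g (array([532.6, 281.8]), array([86.2, 46.3]), 87.7)
top o (array([543. ,  -5.5]), array([86.5, 47.2]), 84.2)
scene g (array([532.5, 279.8]), array([88. , 47.9]), 87.5)
scene o (array([536.6, -19.6]), array([113.2,  58.4]), 84.4)
0.1
```

Emit:
drive_tool:
  deltas: "0 317 577 0 1.096;0 317 577 0 1.096;0 317 577 0 1.096;0 317 577 0 1.096;0 317 577 0 1.096;0 317 577 0 1.096;0 317 577 0 1.096;0 317 577 0 1.096;0 317 577 0 1.096;0 317 577 0 1.096;0 317 577 0 1.096;0 317 577 0 1.096"

```text
time_s: 1.3
position: [0.5153, -0.0548, 0.2224]
tcp_rot: [[0.105, 0.995, -0.0], [0.995, -0.105, -0.0], [-0.0, -0.0, -1.0]]
force: [0.8, -1.6, 0.8]
opening: 0.031
grasp_force: 0.0
```

Emit:
drive_tool:
  deltas: "0 0 0 0 0;0 0 0 0 0;0 0 0 0 0"

```text
time_s: 1.6
position: [0.5141, -0.0575, 0.2222]
tcp_rot: [[0.105, 0.994, -0.001], [0.994, -0.105, -0.0], [-0.0, -0.001, -1.0]]
force: [-0.1, -0.8, -0.5]
opening: 0.007
grasp_force: 0.0
```

Emit:
drive_tool:
  deltas: "0 29 52 0 0;0 29 52 0 0;0 29 52 0 0;0 29 52 0 0"

```text
time_s: 2.0
position: [0.543, -0.0063, 0.2223]
tcp_rot: [[0.106, 0.994, -0.001], [0.994, -0.106, -0.001], [-0.001, -0.001, -1.0]]
force: [-1.0, 0.1, -0.6]
opening: 0.009
grasp_force: 0.0
```

```bash
python3 - <<'E'
from h import *
m=imaging.camera_model("wrist"); s=bot.read_state(); im=imaging.capture("wrist"); cv2.imwrite("pics/w1.png",im[...,::-1])
print(s["position"],s["time_s"],np.round(m["T"],3).tolist())
try:
    for v in (100,130,160,180):
        c=blob(im,(8,120,v),(20,255,255)); print(v,rect(m,c,.151),cv2.boundingRect(c))
except Exception as e: print(e)
E
```

```text
[ 0.54299186 -0.00631219  0.22232502] 2.0 [[0.994, -0.102, -0.029, 0.551], [-0.106, -0.962, -0.251, 0.062], [-0.002, 0.253, -0.968, 0.386], [0.0, 0.0, 0.0, 1.0]]
100 (array([469. ,  49.8]), array([170.1, 232.2]), 83.9) (0, 0, 390, 313)
130 (array([469. ,  49.8]), array([170.1, 232.2]), 83.9) (0, 0, 390, 313)
160 (array([476.9,  75.2]), array([117.8, 221.8]), 83.9) (0, 0, 390, 229)
180 (array([476.9,  75.2]), array([117.8, 221.8]), 83.9) (0, 0, 390, 229)
```

View pics/w1.png

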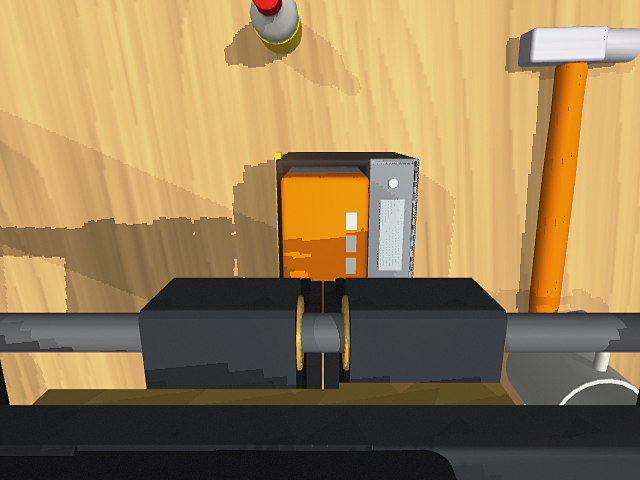

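The wrist view shows the orange pack's top between columns 281 and 369, its +y edge at row ~178, and the closed fingers over its middle.

```bash
python3 - <<'E'
from h import *
m=imaging.camera_model("wrist")
a=cast(m,[(281,240),(369,240),(325,178)],.151); print(a)
y=-6*np.pi/180; c=np.array([np.cos(y),np.sin(y)]); n=np.array([-c[1],c[0]])
o=np.array([.543,-.0055]); print((a-o)@c,(a-o)@n)
E
```

```text
[[ 0.52000713  0.00425926]
 [ 0.57066247 -0.0011497 ]
 [ 0.54909397  0.03704114]]
[-0.02388703  0.0270562   0.00161383] [0.00730239 0.00721798 0.04294508]
```

Emit:
drive_tool:
  deltas: "0 1 -1 -30 0;0 1 -1 -58 0;0 1 -1 -66 0;0 1 -1 -72 0;0 1 -1 -78 0;0 1 -1 -84 0;0 1 -1 -90 0;0 1 -1 -96 0;0 1 -1 -102 0;0 1 -1 -107 0;0 1 -1 -111 0;0 1 -1 -114 0"

```text
time_s: 3.25
position: [0.5449, -0.0068, 0.111]
tcp_rot: [[0.105, 0.995, 0.001], [0.995, -0.105, -0.001], [-0.001, 0.001, -1.0]]
force: [-4.0, -0.2, 12.1]
opening: 0.007
grasp_force: 6.0
```

Emit:
drive_tool:
  deltas: "0 0 0 -1 0;0 0 0 -1 0;0 0 0 -1 0"

```text
time_s: 3.55
position: [0.545, -0.0067, 0.1101]
tcp_rot: [[0.105, 0.995, 0.001], [0.995, -0.105, -0.001], [-0.001, 0.001, -1.0]]
force: [-3.6, -1.3, 10.7]
opening: 0.008
grasp_force: 5.3
```

Emit:
drive_tool:
  deltas: "0 0 0 -2 0;0 0 0 -4 0;0 0 0 -4 0;0 0 0 -4 0"

```text
time_s: 3.95
position: [0.545, -0.0067, 0.1062]
tcp_rot: [[0.105, 0.995, 0.001], [0.995, -0.105, -0.001], [-0.001, 0.001, -1.0]]
force: [-4.2, -0.9, 11.3]
opening: 0.002
grasp_force: 5.6
```

Emit:
drive_tool:
  deltas: "0 0 0 6 0;0 0 0 12 0;0 0 0 18 0;0 0 0 25 0;0 0 0 25 0"

```text
time_s: 4.45
position: [0.5461, -0.0063, 0.1301]
tcp_rot: [[0.105, 0.994, 0.004], [0.994, -0.105, -0.001], [-0.0, 0.004, -1.0]]
force: [0.4, 0.0, 0.3]
opening: 0.007
grasp_force: 0.0
```

Emit:
drive_tool:
  deltas: "0 0 0 50 0;0 -13 287 70 0.061;0 -13 287 70 0.061;0 -13 287 70 0.061;0 -13 287 70 0.061;0 -13 287 70 0.061;0 -13 287 70 0.061;0 -13 287 70 0.061;0 -13 287 70 0.061;0 -13 287 70 0.061"

```text
time_s: 5.45
position: [0.5316, 0.2801, 0.1981]
tcp_rot: [[0.045, 0.999, -0.001], [0.999, -0.045, -0.001], [-0.001, -0.001, -1.0]]
force: [-0.3, 0.5, 0.8]
opening: 0.006
grasp_force: 0.0
```

```bash
python3 - <<'E'
from h import *
m=imaging.camera_model("wrist"); s=bot.read_state(); im=imaging.capture("wrist"); print(s["position"])
t=imaging.capture("top")
cv2.imwrite("pics/w2.png",np.hstack([cv2.resize(im,(480,360)),cv2.resize(t[200:320,250:400],(320,360))[:360]])[...,::-1])
h=cv2.cvtColor(im,cv2.COLOR_RGB2HSV); g=cv2.inRange(h,(50,120,60),(75,255,255)); print(cv2.boundingRect(g))
v=h[...,2][g>0]; print(np.histogram(v,10,(0,255))[0])
for r in(190,205,220,240,255):
    x=np.where(g[r])[0]; 
    if len(x): print(r,x.min(),x.max())
x=np.arange(300,345,10)
for c in (300,320,340):
    q=np.where(g[:,c])[0]; print(c,q.min() if len(q) else None,h[q.min()-2:q.min()+14,c,2] if len(q) else None)
tm=imaging.camera_model("top"); c=blob(t,(8,120,150),(20,255,255),(275,245,350,305)); print("orange@.121",rect(tm,c,.121),"@.151",rect(tm,c,.151))
E
```

```text
[0.5316398  0.28005819 0.19808847]
(284, 171, 86, 142)
[   0    0   39  325  588 2957  395 4167   73    0]
190 284 369
205 284 368
220 284 368
240 285 368
255 285 367
300 171 [ 82  99  93  92  98 140 175 181 185 192 197 197 196 196 196 196]
320 171 [ 83 103  91  92  98 133 171 182 190 195 200 197 198 199 198 200]
340 171 [ 77  96  90  91  96 129 167 174 190 198 201 201 201 201 200 200]
orange@.121 (array([543.6,  -5.3]), array([87.7, 47.8]), 84.2) @.151 (array([540.6,  -5.3]), array([84.1, 45.9]), 84.2)
```

View pics/w2.png

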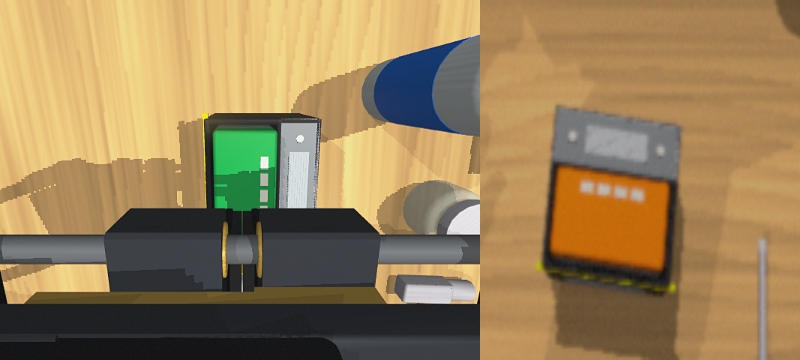

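The orange pack now sits low in its charger, so it is locked. Green's top lies between columns 284 and 369, with its far edge at row ~175.

```bash
python3 - <<'E'
from h import *
m=imaging.camera_model("wrist")
a=cast(m,[(284,210),(369,210),(326,175)],.121)
y=np.radians(-2.5); c=np.array([np.cos(y),np.sin(y)]); n=np.array([-c[1],c[0]])
o=np.array([.5316,.2801]); d=(a-o); print(d@c*1e3,d@n*1e3)
E
```

```text
[-21.9080019   27.60993804   2.57376342] [24.21413716 24.09979271 44.39352859]
```

Emit:
drive_tool:
  deltas: "0 2 0 -35 0;0 2 0 -64 0;0 2 0 -71 0;0 2 0 -76 0;0 2 0 -81 0;0 2 0 -86 0;0 2 0 -90 0;0 2 0 -93 0;0 2 0 -95 0;0 2 0 -95 0;0 2 0 -95 0"

```text
time_s: 6.65
position: [0.5343, 0.2806, 0.1069]
tcp_rot: [[0.044, 0.999, 0.002], [0.999, -0.044, -0.0], [-0.0, 0.002, -1.0]]
force: [-4.0, -2.3, 11.2]
opening: 0.006
grasp_force: 5.6
```

Emit:
drive_tool:
  deltas: "0 0 0 8 0;0 0 0 16 0;0 0 0 24 0;0 0 0 32 0;0 0 0 40 0;0 0 0 50 0;0 0 0 70 0;85 0 0 95 0;85 0 0 95 0;85 0 0 95 0;85 0 0 95 0;85 0 0 95 0"

```text
time_s: 7.85
position: [0.5332, 0.2809, 0.1974]
tcp_rot: [[0.044, 0.999, -0.002], [0.999, -0.044, -0.001], [-0.001, -0.002, -1.0]]
force: [-0.1, -0.9, -0.8]
opening: 0.373
grasp_force: 0.0
```

```bash
python3 - <<'E'
from h import *
m=imaging.camera_model("top"); s=bot.read_state(); t=imaging.capture("scene");im=imaging.capture("wrist"); print(s["position"],s["opening"])
cv2.imwrite("pics/w3.png",np.hstack([cv2.resize(im,(480,360)),cv2.resize(t[260:400,360:484],(318,360))])[...,::-1])
m=imaging.camera_model("wrist")
g=cv2.inRange(cv2.cvtColor(im,cv2.COLOR_RGB2HSV),(50,120,110),(75,255,255)); r=cv2.boundingRect(g); print(r)
x,y,w,hh=r
a=cast(m,[(x,y+40),(x+w,y+40),(x+w/2,y)],.151)
for yd in(0,):
    q=np.radians(-2.5); c=np.array([np.cos(q),np.sin(q)]); n=np.array([-c[1],c[0]]); d=a-s["position"][:2]; print(d@c*1e3,d@n*1e3)
E
```

```text
[0.5331679  0.28092749 0.19743362] 0.37338130316490387
(274, 181, 98, 131)
[-24.54986703  25.58759134   0.53374011] [24.59629472 24.59150505 44.97658534]
```

View pics/w3.png

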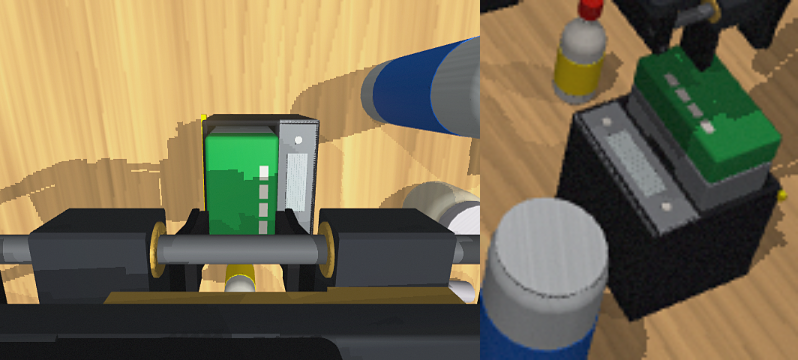

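Green has popped up and the fingers straddle it, centred to within 1 mm. Next I descend and grip.

Emit:
drive_tool:
  deltas: "87 0 0 0 0;87 0 0 0 0;87 0 0 0 0;87 0 0 0 0;87 0 0 0 0;87 0 0 0 0;87 0 0 -30 0;87 0 0 -60 0;87 0 0 -80 0;87 0 0 -83 0;87 0 0 -83 0"

```text
time_s: 9.05
position: [0.5337, 0.2811, 0.1153]
tcp_rot: [[0.044, 0.999, -0.001], [0.999, -0.044, -0.0], [-0.0, -0.001, -1.0]]
force: [0.3, 0.5, 0.0]
opening: 0.997
grasp_force: 0.0
```

Emit:
drive_tool:
  deltas: "40 0 0 0 0;40 0 0 0 0;40 0 0 0 0;40 0 0 0 0;40 0 0 0 0;40 0 0 0 0;40 0 0 0 0;40 0 0 0 0;40 0 0 0 0;40 0 0 0 0"

```text
time_s: 10.05
position: [0.5336, 0.2812, 0.1157]
tcp_rot: [[0.044, 0.999, -0.0], [0.999, -0.044, -0.0], [-0.0, -0.0, -1.0]]
force: [-1.9, 0.3, 4.5]
opening: 0.573
grasp_force: 30.0
```

Emit:
drive_tool:
  deltas: "40 0 0 5 0;40 0 0 15 0;40 0 0 27 0;40 0 0 40 0;40 0 0 53 0;40 0 0 66 0;40 0 0 80 0;40 0 0 95 0;40 0 0 110 0;40 0 0 110 0"

```text
time_s: 11.05
position: [0.5355, 0.2817, 0.2288]
tcp_rot: [[0.044, 0.999, 0.006], [0.999, -0.044, 0.002], [0.002, 0.006, -1.0]]
force: [1.0, 0.0, -3.3]
opening: 0.571
grasp_force: 30.0
```

```bash
python3 - <<'E'
from h import *
s=bot.read_state(); t=imaging.capture("scene"); print(s["position"],s["opening"],s["grasp_force"],s["force"])
cv2.imwrite("pics/s4.png",t[...,::-1])
E
```

```text
[0.53550085 0.28173994 0.22875224] 0.5708607407586938 29.965875972993672 [ 1.04042513  0.04438778 -3.32937689]
```

View pics/s4.png

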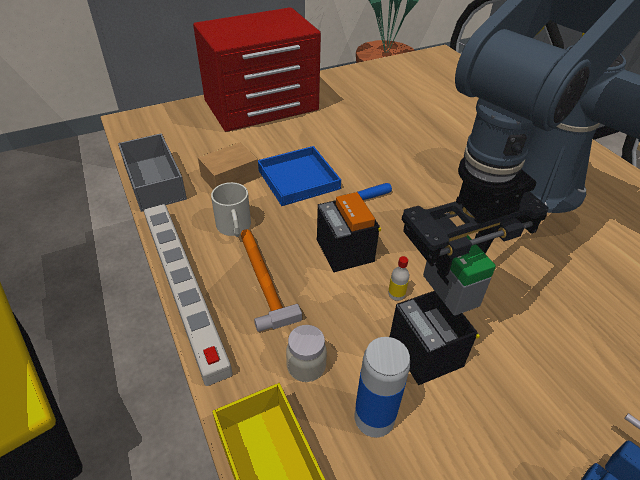

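The pack is held upright, clear of its charger. Now I carry it to the tray.

Emit:
drive_tool:
  deltas: "40 0 -20 0 0;40 2 -60 0 0;40 4 -105 0 0;40 5 -150 0 0;40 6 -195 0 0;40 7 -240 0 0;40 8 -285 0 0.02;40 9 -330 0 0.044;40 10 -375 0 0.044;40 10 -420 0 0.044;40 10 -460 0 0.044;40 10 -490 0 0.044"

```text
time_s: 12.3
position: [0.5431, -0.2115, 0.2247]
tcp_rot: [[0.002, 1.0, -0.001], [1.0, -0.002, -0.0], [-0.0, -0.001, -1.0]]
force: [0.8, 0.0, -2.8]
opening: 0.572
grasp_force: 30.0
```

Emit:
drive_tool:
  deltas: "40 0 -30 0 0;40 0 -55 -10 0;40 0 -68 -40 0;40 0 -68 -70 0;40 0 -68 -85 0;40 0 -68 -95 0;40 0 -68 -100 0;40 0 -68 -103 0;40 0 -68 -103 0;40 0 -68 -103 0"

```text
time_s: 13.3
position: [0.5444, -0.2771, 0.1235]
tcp_rot: [[-0.0, 1.0, 0.001], [1.0, 0.0, -0.001], [-0.001, 0.001, -1.0]]
force: [0.5, 0.4, -3.1]
opening: 0.572
grasp_force: 30.0
```

Emit:
drive_tool:
  deltas: "40 0 0 -15 0;40 0 0 -30 0;40 0 0 -42 0;40 0 0 -50 0;40 0 0 -54 0;40 0 0 -56 0;40 0 0 -58 0;40 0 0 -59 0;40 0 0 -59 0"

```text
time_s: 14.2
position: [0.5442, -0.2772, 0.0648]
tcp_rot: [[-0.0, 1.0, 0.001], [1.0, 0.0, -0.001], [-0.001, 0.001, -1.0]]
force: [-2.0, 1.5, 2.3]
opening: 0.57
grasp_force: 30.0
```

Emit:
drive_tool:
  deltas: "40 0 0 -1 0;40 0 0 -1 0;56 0 0 -1 0;62 0 0 0 0;70 0 0 0 0;80 0 0 0 0;80 0 0 0 0;80 0 0 0 0;80 0 0 0 0;80 0 0 0 0"

```text
time_s: 15.2
position: [0.5438, -0.2768, 0.0635]
tcp_rot: [[-0.0, 1.0, -0.0], [1.0, 0.0, 0.0], [0.0, -0.0, -1.0]]
force: [-0.1, -0.7, -0.3]
opening: 0.915
grasp_force: 0.0
```

Emit:
drive_tool:
  deltas: "80 0 0 10 0;80 0 0 25 0;80 0 0 50 0;80 0 0 80 0;80 0 0 120 0;80 0 -50 150 0;80 0 -100 150 0;80 0 -150 150 0;80 0 -150 150 0;80 0 -150 150 0"

```text
time_s: 16.2
position: [0.5433, -0.4286, 0.2145]
tcp_rot: [[0.003, 1.0, 0.001], [1.0, -0.003, -0.001], [-0.001, 0.001, -1.0]]
force: [0.0, 0.5, -0.6]
opening: 0.922
grasp_force: 0.0
```

```bash
python3 - <<'E'
from h import *
s=bot.read_state(); print(s["position"],s["opening"],s["force"])
t=imaging.capture("scene"); u=imaging.capture("top"); m=imaging.camera_model("top")
for k,b,z in(("g",((50,120,110),(75,255,255)),.1),("o",((8,120,150),(20,255,255),(275,245,350,305)),.121)): print(k,rect(m,blob(u,*b),z))
cv2.imwrite("pics/f5.png",cv2.resize(np.vstack([t[120:,:],u[130:390]]),(608,589))[...,::-1])
E
```

```text
[ 0.54331067 -0.42860933  0.21451539] 0.9222256137900732 [ 0.01305429  0.52558161 -0.6344682 ]
g (array([ 542.5, -275.7]), array([45.2, 86.2]), 0.7)
o (array([543.4,  -5.1]), array([88.2, 48.2]), 84.4)
```

View pics/f5.png

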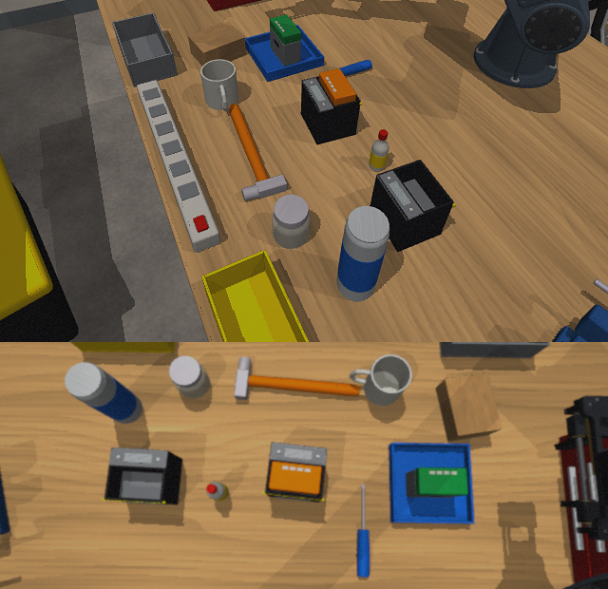

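The green pack stands upright near the middle of the tray, the orange pack is locked low, the empty charger's plate is up, and the bystanders haven't moved.

```bash
python3 -c "
from rig import bot
print(bot.hand_in())"
```

```text
the job is handed in; nothing more can be done
None
```

The job is handed in, though no verdict came back: the green pack stands upright in the tray with its empty charger popped up, the orange pack is locked down, and the other items look unmoved in the last pictures.

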